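# Push the stray tin and jam jar home into the tin rack

### The job

A short tin and a jam jar have been left out on the worktop; push each of them along the surface with your fingertips into the wooden rack, one in each of the two empty bays (either way round), until it stands right back against the rack's back board. Push them from outside only: do not take them between the fingers, pick them up or tip them over, and leave the tin already in the rack, the green mug, the tea box and the tomato where they are.

Things in the scene. Friction and masses are not known exactly. Their poses are not given: they have to be found in the camera images.
- rack: low wooden rack, fixed. Origin at worktop level, middle of its back board's front face; +x points into the board (push in along +x, open side -x), y along it. Board 332 long, 34 high, x 0 to 14 mm. Four dividers, 7 thick, 24 high, reach out to x = -46 mm at y = -162, -54, 54, 162: three bays, centres y = -108, 0, 108, each 101 wide, open in front, no floor (things slide on the worktop)
- pad_a: flat green disc, 72 mm across, flush with the worktop (no step, it does not affect sliding), marking one of the two bays that are empty at the start. Origin at its centre, which is the bay's centre line, 40 mm in front of the back board; axes parallel to the rack's
- pad_b: the like disc of the other bay that is empty at the start
- tin: the stray short tin, pale green, round, 75 mm across and 58 mm high, about 0.26 kg, standing loose on the worktop in front of the rack. Origin at the centre of its underside, z up along its axis
- jam: the stray jam jar with white lid, roughly round (62 to 68 mm across), 84 mm high, about 0.25 kg, standing loose in front of the rack. Of tin and jar, one starts nearer the rack and to its left, the other farther right, in front of a fixed microwave (taller than the gripper, from about x = 0.60 m back and y = -0.03 m to the right) that the arm must not hit. Origin at the centre of its underside, z up along its axis
- rack_tin: a tin just like the stray one, standing loose in the third bay of the rack on its own green disc; to be left alone. Origin at the centre of its underside
- mug: green mug, 86 mm across, 94 mm high, loose, at the right of the worktop; to be left alone. Origin at the centre of its underside
- tea: dark tea box, 69 x 121 x 73 mm, loose, at the right of the worktop; to be left alone. Origin at the centre of its underside
- tomato: red tomato, about 74 mm across, 69 mm high, loose, at the right of the worktop; to be left alone. Origin at its underside

How it is judged:
By the outcome, as a careful person would: the job done as asked, in the order asked, and still so for the second after the job is handed in, with the robot touching nothing.
It also fails if it takes over 64 s, if anything falls off the work surface, if the arm or the gripper's body presses on something with over 40 N, if the wrist force passes 120 N, or if a joint passes its speed limit or range.

### The arm

A 6-joint arm with a two-finger parallel gripper is mounted at the origin on a cart in front of the work surface, level with it; the furniture and walls round the work are solid. World frame = base frame: x ahead of the robot, y to its left, z up, the work surface at z = 0. Lengths are in m, angles in rad, forces in N, time in s.
With the tool pointing down it reaches from about 0.35 to 0.975 m from the base axis. Payload 4.9 kg.
Tool frame: the origin (TCP) lies at the very end of the fingers, on their centre line; the grasp point (between the pads) lies 19 mm behind it; z points along the fingers, y is the line along which they close (so a half turn about z gives the same grasp; the last joint's range is limited). The gripper opens to 85 mm and grips with 20 to 120 N. Pads are 22 mm wide; open, the fingers measure 114 mm over their backs; the gripper's body (76 mm by 85 mm) begins 54 mm behind the grasp point. The pads swing forward as they close: fully open they stand 13 mm farther back than shut.
Start: joints at [-1.373, 0.053, 1.613, -0, 1.476, -0.119], TCP at [0.195, -0.594, 0.231] pointing down, gripper open.
Joint ranges: [-3.01, 3.01], [-1.01, 2.22], [0.06, 2.58], [-1.02, 4.17], [0.09, 2.62], [-3.14, 3.14]. Speed limits (rad/s): [2.57, 2.57, 3.14, 3.14, 3.14, 3.14].

### API

Orientations are given as a rotation vector (axis times angle).
In Python, from station import ctrl gives the robot as it stands.
- The arm moves only by the shell command python3 -m crank 'ROWS' [OPENING] [FORCE]. ROWS is text: rows parted by semicolons, each of 4 numbers parted by spaces: the shift along the world's x, y, z in units of 0.5 m (1.0 is 0.5 m), then the turn about the world's z in units of 90 degrees (1.0 is 90 degrees). In form: x y z turn; .... A call has exactly 5 rows; each row shifts and turns the commanded pose from where the row before left it; what a row does not reach is not made up. A row lasts 1/12 s, in which the tool goes at most 41.7 mm and 7.16 degrees, less where a joint would pass 70% of its speed; a pose out of reach is approached as far as the arm can. A call with a number of a shift or a turn outside -1 to 1 is refused whole. A call with a gripper value outside its range is refused whole. OPENING is the opening in per cent of the stroke, from 0 (shut) to 100 (fully open), set as the call begins (- or left out, the last holds). The fingers move at their own pace and stop on an object; FORCE is the grip in N (left out, the last holds). Time passes only in rows, so rows that do not move let the fingers close, or fill a call up. It gives the time, the measured TCP pose, the force, the opening and the grip force at its end, in the units of the state.
- ctrl.get_obs(): the state, without advancing time (a new reading comes with each control period).
- ctrl.get_image(name): name is "scene" or "top" or "wrist"; returns (picture, depth): 420x560x3 uint8, red, green, blue; 420x560 float32, m along the optical axis (not along the pixel's ray), 0 where there is no reading.
- ctrl.get_calibration(name): a dict with "fx", "fy", "cx", "cy" (pixels), "extrinsics" (4x4, takes a point from world to camera coordinates). Camera axes: x right, y down, z forward; pixel columns grow to the right and rows downward; lengths in m; the calibration is good to about 2 mm. A picture is of the moment at which its call begins: read the wrist's pose just before it. get_calibration takes no time and is no camera call; for the wrist camera it gives the pose at the moment of the call.
- ctrl.finish_job(): hands the job in; it is judged then, once.
The state is a dict: "t": time; "q": joint angles; "dq": joint speeds; "effort": joint torques, N m; "tool_pos": TCP position; "tool_rot": TCP orientation; "contact_force": force on the tool from outside, world axes, zero at the start; "wrist_torque": the same for the moment, N m; "opening": finger opening in m; "grip_force": force on a finger pad.
Only numpy, scipy, OpenCV 4.12 (cv2) and the standard library are available. Lean on these libraries where they do the work, as an engineer would, in place of code of your own. Each camera call takes 0.05 s, during which the arm holds its last target. There are 200 camera calls.

## Working session

There is one attempt and no reset: what is moved stays moved. The work goes in short steps, Python scripts to look and compute and a shell command to move; the robot and the scene stay as the last step left them, time stands still between calls to the robot, and variables do not carry over. Pictures are saved under pics/ and viewed, at most 10 in all, crops included, and the job is handed in when it is done.

```bash
mkdir -p pics; ls
python3 - <<'E'
from station import ctrl
import cv2,numpy as np
o=ctrl.get_obs();print(o['t'],o['tool_pos'],o['tool_rot'],o['opening'])
for n in("scene","top"):
    p,d=ctrl.get_image(n);c=ctrl.get_calibration(n)
    cv2.imwrite(f"pics/{n}0.png",p[:,:,::-1]);np.savez(f"{n}0.npz",p=p,d=d,E=c["extrinsics"],k=[c["fx"],c["fy"],c["cx"],c["cy"]])
    print(n,np.round(c["extrinsics"],3).tolist(),c["fx"])
E
```

```text
pics
0.0 [ 0.19456368 -0.5932722   0.23002515] [-3.10014306e+00 -4.95205699e-01  1.37215582e-04] 0.08533369109188318
scene [[-0.602, -0.798, 0.022, 0.266], [-0.506, 0.36, -0.784, 0.337], [0.618, -0.484, -0.62, 1.121], [0.0, 0.0, 0.0, 1.0]] 499.44791733770774
top [[0.028, -1.0, -0.001, -0.106], [-0.996, -0.028, -0.083, 0.503], [0.083, 0.004, -0.997, 1.323], [0.0, 0.0, 0.0, 1.0]] 387.6485370215072
```

View pics/top0.png

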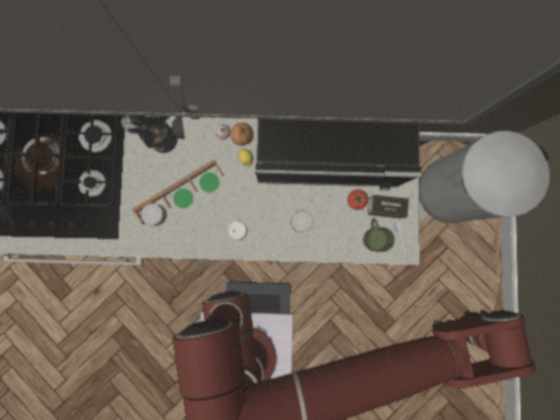

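View pics/scene0.png

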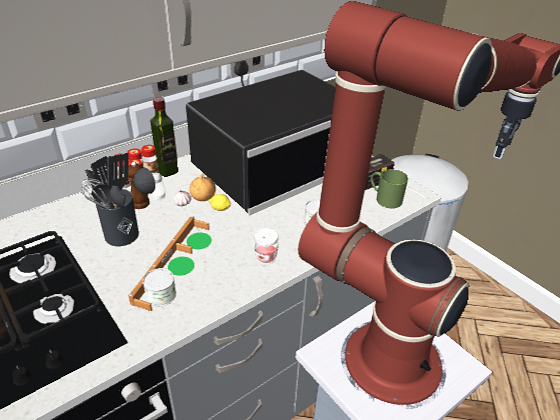

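The top view shows the rack at (137,212)–(215,165), with the rack tin at (152,214) and the empty discs at (183,198) and (209,182). The jar is at (237,230) and the stray tin at (302,221), in front of the microwave. The mug, tea box and tomato are at the right. The scene view shows the same layout.

```bash
cat > h.py <<'E'
import numpy as np,cv2
def ray(E,k,u,v,z):
    R,t=E[:3,:3],E[:3,3];C=-R.T@t
    d=R.T@np.array([(u-k[2])/k[0],(v-k[3])/k[1],1.]);return C+d*(z-C[2])/d[2]
def cloud(E,k,d):
    v,u=np.mgrid[:d.shape[0],:d.shape[1]]
    c=np.stack([(u-k[2])/k[0]*d,(v-k[3])/k[1]*d,d],-1)
    return (c-E[:3,3])@E[:3,:3]
E
python3 - <<'E'
from h import *
for n in("top","scene"):
    f=np.load(n+"0.npz");p,d,E,k=f['p'],f['d'],f['E'],f['k']
    h=cv2.cvtColor(p,cv2.COLOR_RGB2HSV);P=cloud(E,k,d)
    m=cv2.inRange(h,(60,150,60),(85,255,255))
    N,l,s,c=cv2.connectedComponentsWithStats(m)
    for i in range(1,N):
        if s[i,4]>60: print(n,"green",c[i].round(1),s[i,4],ray(E,k,*c[i],0).round(4))
    # objects in depth: points on worktop region, height bands
    X=P[...,0];Y=P[...,1];Z=P[...,2]
    w=(d>0)&(X>.3)&(X<.75)&(Y>-.65)&(Y<.5)
    print(n,"table z",np.median(Z[w&(abs(Z)<.02)]))
    m=(w&(Z>.04)&(Z<.11)).astype(np.uint8)
    N,l,s,c=cv2.connectedComponentsWithStats(m)
    for i in range(1,N):
        if s[i,4]>60:
            q=P[l==i];zt=np.percentile(q[:,2],95);t=q[q[:,2]>zt-.008]
            (a,b),r=cv2.minEnclosingCircle(t[:,:2].astype(np.float32))
            print(n,"obj",c[i].round(),s[i,4],"ztop",zt.round(3),"xy",round(a,4),round(b,4),"r",round(r,4))
    m=(w&(Z>.025)&(Z<.045)&(Y>.05)&(X>.45)).astype(np.uint8)
    hm=cv2.inRange(h,(3,90,40),(20,255,255))
    q=P[(m>0)&(hm>0)]
    if len(q)>20:
        (cx,cy),(W,H),a=cv2.minAreaRect(q[:,:2].astype(np.float32));print(n,"rack rect",cx,cy,W,H,a,len(q))
        q=q[:,:2];print(cv2.fitLine(q.astype(np.float32),cv2.DIST_HUBER,0,.01,.01).ravel())
E
```

```text
top table z 0.0010278671163067759
top obj [158. 136.] 62 ztop 0.107 xy 0.7445 0.3139 r 0.0175
top obj [165. 144.] 177 ztop 0.107 xy 0.7231 0.2946 r 0.0363
top obj [112. 172.] 213 ztop 0.05 xy 0.6227 0.4832 r 0.1262
top obj [241. 140.] 158 ztop 0.072 xy 0.7445 0.0365 r 0.0242
top obj [245. 157.] 140 ztop 0.053 xy 0.6875 0.0231 r 0.0217
top obj [336. 183.] 558 ztop 0.107 xy 0.5987 -0.2687 r 0.2406
top obj [358. 199.] 309 ztop 0.058 xy 0.5474 -0.3649 r 0.0304
top obj [389. 206.] 767 ztop 0.075 xy 0.5255 -0.4698 r 0.0667
top obj [151. 214.] 416 ztop 0.061 xy 0.4766 0.3312 r 0.0384
top obj [301. 221.] 389 ztop 0.06 xy 0.4666 -0.1761 r 0.0376
top obj [380. 237.] 314 ztop 0.096 xy 0.4197 -0.4336 r 0.0489
top obj [237. 231.] 316 ztop 0.09 xy 0.4293 0.0393 r 0.0311
top rack rect 0.5736595392227173 0.2625148296356201 0.02227701246738434 0.31813353300094604 33.41338348388672 265
[ 0.54605514 -0.83774924  0.5737584   0.27149415]
scene green [198.6 240.4] 303 [0.5982 0.147  0.    ]
scene green [180.7 265.5] 361 [0.5389 0.2368 0.    ]
scene table z -0.0010944845550673148
scene obj [388. 177.] 1152 ztop 0.091 xy 0.42 -0.4339 r 0.0529
scene obj [273. 183.] 1879 ztop 0.106 xy 0.6695 -0.1737 r 0.1651
scene obj [205. 188.] 213 ztop 0.069 xy 0.7456 0.0314 r 0.0255
scene obj [220. 198.] 103 ztop 0.051 xy 0.6821 0.0193 r 0.0223
scene obj [312. 207.] 186 ztop 0.057 xy 0.4727 -0.1763 r 0.0387
scene obj [119. 223.] 725 ztop 0.107 xy 0.7369 0.3148 r 0.0481
scene obj [266. 241.] 571 ztop 0.085 xy 0.4286 0.0343 r 0.0331
scene obj [ 81. 279.] 251 ztop 0.045 xy 0.6218 0.4823 r 0.1277
scene obj [159. 281.] 669 ztop 0.057 xy 0.4757 0.3255 r 0.0408
scene rack rect 0.6034184098243713 0.22263135015964508 0.04146868363022804 0.4296511113643646 37.6163330078125 483
[ 0.57772714 -0.81622994  0.58608687  0.24855116]
```

The measured heights, radii and bay spacing (107.6 mm) all match the given sizes. The rack's yaw is about 33.4°, and the jar lies on bay A's axis. I'll push the jar straight into A, then take the tin round to B. First I go above the point behind the jar.

```bash
python3 -m crank '.0177 .0591 0 .0085; .0177 .0591 0 .0085; .0177 .0591 0 .0085; .0177 .0591 0 .0085; .0177 .0591 0 .0085' 35 20
python3 -m crank '.0177 .0591 0 .0085; .0177 .0591 0 .0085; .0177 .0591 0 .0085; .0177 .0591 0 .0085; .0177 .0591 0 .0085'
python3 -m crank '.0177 .0591 0 .0085; .0177 .0591 0 .0085; .0177 .0591 0 .0085; .0177 .0591 0 .0085; .0177 .0591 0 .0085'
python3 -m crank '.0177 .0591 0 .0085; .0177 .0591 0 .0085; .0177 .0591 0 .0085; .0177 .0591 0 .0085; .0177 .0591 0 .0085'
python3 - <<'E'
from station import ctrl
import cv2
o=ctrl.get_obs();print(o)
p,d=ctrl.get_image("wrist");cv2.imwrite("pics/w1.png",p[:,:,::-1])
E
```

```text
t: 0.52
tool_pos: [0.239, -0.4445, 0.2305]
tool_rot: [-3.083, -0.599, 0.0]
contact_force: [0.1, -0.5, 1.0]
opening: 0.0297
grip_force: 0.0
t: 0.93
tool_pos: [0.2832, -0.2967, 0.2307]
tool_rot: [-3.062, -0.701, 0.0]
contact_force: [0.8, -0.8, -0.1]
opening: 0.0297
grip_force: 0.0
t: 1.35
tool_pos: [0.3273, -0.1491, 0.2309]
tool_rot: [-3.037, -0.803, -0.0]
contact_force: [0.8, -0.3, -0.2]
opening: 0.0299
grip_force: 0.0
t: 1.77
tool_pos: [0.3716, -0.0013, 0.231]
tool_rot: [3.008, 0.905, 0.0]
contact_force: [0.7, -0.4, -0.7]
opening: 0.0298
grip_force: 0.0
{'t': 1.7667, 'q': array([-2.04373572e-01, -6.23256856e-01,  2.15817210e+00, -7.25844218e-05,
        1.60652359e+00,  7.81851281e-01]), 'dq': array([ 1.02506652e+00,  3.03841188e-01, -1.77708618e-01, -3.80359868e-04,
       -1.26741330e-01,  8.55625918e-01]), 'effort': array([ -4.95592251, -14.30722117, -36.99927092,   0.04485711,
         0.27387978,  -0.70355896]), 'tool_pos': array([ 0.37157868, -0.0012598 ,  0.23096982]), 'tool_rot': array([3.00822059e+00, 9.05180661e-01, 1.58134041e-04]), 'contact_force': array([ 0.70825294, -0.37408142, -0.72415898]), 'wrist_torque': array([ 0.06980217, -0.00137207, -0.06133566]), 'grip_force': 0.0, 'opening': 0.02976475262985007}
```

View pics/w1.png

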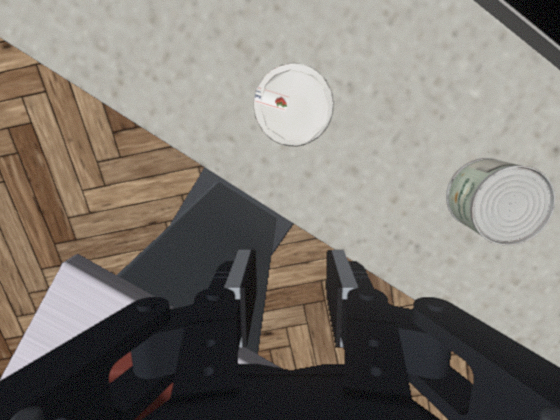

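The wrist view shows the jar lid at (293,105) and the tin lid at (512,203), with the fingers' midline at about column 288. I'll check the positions with a ray.

Run:
```python
from station import ctrl
from h import *
o=ctrl.get_obs();p,d=ctrl.get_image("wrist");c=ctrl.get_calibration("wrist");E=c["extrinsics"];k=[c["fx"],c["fy"],c["cx"],c["cy"]]
P=cloud(E,k,d);Z=P[...,2]
ex=np.array([.8345,.551]);ey=np.array([-.551,.8345]);A=np.array([.598,.147])
for lo,hi in((.075,.1),(.05,.066)):
    m=((Z>lo)&(Z<hi)&(d>0)&(P[...,1]>-.3)&(P[...,0]<.56)).astype(np.uint8);N,l,s,cc=cv2.connectedComponentsWithStats(m)
    for i in range(1,N):
        if s[i,4]>1500:
            q=P[l==i];(a,b),r=cv2.minEnclosingCircle(q[:,:2].astype(np.float32))
            v=np.array([a,b])-A;print(cc[i].round(),a,b,r,np.median(q[:,2]),"rack rel A",v@ex,v@ey)
v=o['tool_pos'][:2]-A;print(o['tool_pos'],"tool",v@ex,v@ey)
print("yaw",np.degrees(2*np.arctan2(o['tool_rot'][1],o['tool_rot'][0])))
```

```text
[298. 109.] 0.43056604266166687 0.03447704017162323 0.03187265992164612 0.0826902936235884 rack rel A -0.20172378826427456 -0.001644299483358868
[516. 210.] 0.4680565297603607 -0.1812926083803177 0.03837604820728302 0.05427548795895693 rack rel A -0.28932705313253404 -0.2023613295913339
[0.37233663 0.00302225 0.2309626 ] tool -0.2676478275096367 0.004191082226137576
yaw -326.14078823524625
```

```bash
python3 -m crank '.0066 -.01 -.05 0; 0 0 -.06 0; 0 0 -.06 0; 0 0 -.06 0; 0 0 -.06 0'
python3 -m crank '0 0 -.05 0; 0 0 -.04 0; 0 0 -.032 0; 0 0 0 0; .0084 .0055 0 0'
python3 -m crank '.0084 .0055 0 0; .0084 .0055 0 0; .0084 .0055 0 0; .0084 .0055 0 0; .0084 .0055 0 0'
python3 -m crank '.0125 .0083 0 0; .0167 .011 0 0; .0167 .011 0 0; .0167 .011 0 0; .0167 .011 0 0'
python3 -m crank '.0167 .011 0 0; .0167 .011 0 0; .0125 .0083 0 0; .0084 .0055 0 0; 0 0 0 0'
python3 - <<'E'
from station import ctrl
import cv2
p,d=ctrl.get_image("wrist");cv2.imwrite("pics/w2.png",p[:,:,::-1])
E
```

```text
t: 2.28
tool_pos: [0.3745, -0.0087, 0.0848]
tool_rot: [3.009, 0.902, 0.0]
contact_force: [-0.1, -1.6, -0.1]
opening: 0.0301
grip_force: 0.0
t: 2.7
tool_pos: [0.3777, -0.0057, 0.0243]
tool_rot: [-3.008, -0.901, 0.005]
contact_force: [-0.9, -0.5, 1.1]
opening: 0.0305
grip_force: 0.0
t: 3.12
tool_pos: [0.4011, 0.0089, 0.0261]
tool_rot: [3.008, 0.905, 0.001]
contact_force: [-5.6, -1.7, 1.9]
opening: 0.03
grip_force: 0.9
t: 3.53
tool_pos: [0.4403, 0.035, 0.0255]
tool_rot: [3.008, 0.905, -0.002]
contact_force: [-4.9, -3.1, 6.4]
opening: 0.0299
grip_force: 1.9
t: 3.95
tool_pos: [0.4688, 0.0532, 0.0262]
tool_rot: [3.008, 0.905, 0.003]
contact_force: [-1.6, -1.2, 3.2]
opening: 0.0297
grip_force: 0.0
```

View pics/w2.png

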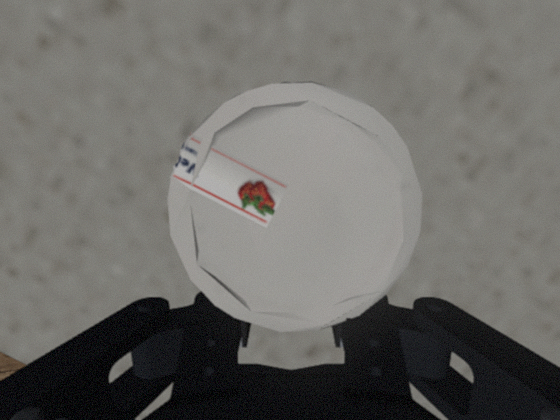

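The jar is nested evenly against both fingertips: lid centre at column 295, finger gap centre at about 292. I continue, with a small sideways correction.

```bash
python3 -m crank '.008 .006 0 0; .012 .009 0 0; .016 .012 0 0; .016 .012 0 0; .016 .012 0 0'
python3 -m crank '.016 .012 0 0; .016 .012 0 0; .016 .012 0 0; .016 .012 0 0; .016 .012 0 0'
python3 -m crank '.0125 .0083 0 0; .0125 .0083 0 0; .0084 .0055 0 0; .0042 .0028 0 0; 0 0 0 0'
python3 - <<'E'
from station import ctrl
from h import *
o=ctrl.get_obs();p,d=ctrl.get_image("top");c=ctrl.get_calibration("top");E=c["extrinsics"];k=[c["fx"],c["fy"],c["cx"],c["cy"]]
ex=np.array([.8345,.551]);ey=np.array([-.551,.8345]);A=np.array([.598,.147])
v=o['tool_pos'][:2]-A;print("tool rel A",v@ex,v@ey)
cv2.imwrite("pics/t2.png",cv2.resize(p[120:280,110:320,::-1],None,fx=3,fy=3))
E
```

```text
t: 4.42
tool_pos: [0.5014, 0.0778, 0.026]
tool_rot: [3.007, 0.904, -0.002]
contact_force: [-1.9, -3.9, 7.8]
opening: 0.0299
grip_force: 1.2
t: 4.83
tool_pos: [0.5411, 0.1085, 0.025]
tool_rot: [-3.009, -0.904, 0.001]
contact_force: [-1.7, -2.1, 2.0]
opening: 0.03
grip_force: 1.3
t: 5.25
tool_pos: [0.5602, 0.121, 0.0251]
tool_rot: [-3.008, -0.904, -0.001]
contact_force: [-1.4, -1.0, 1.6]
opening: 0.0296
grip_force: 0.0
tool rel A -0.04586605726318524 -0.0008122651246442535
```

View pics/t2.png

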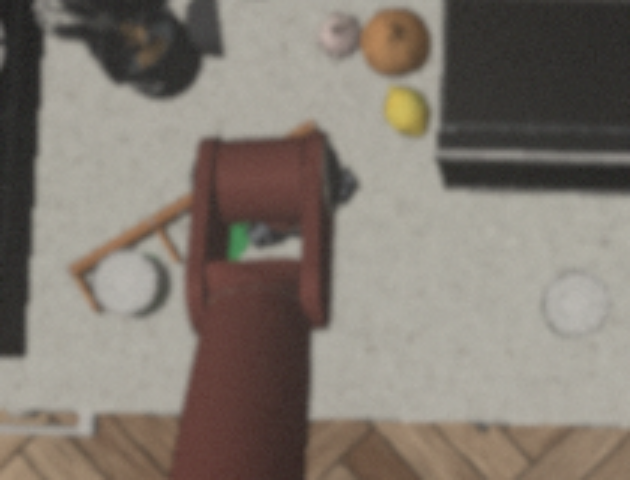

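The wrist hides the bay in this view, and the rack tin and stray tin haven't moved. The last stretch I push slowly, watching the force.

```bash
python3 -m crank '.005 .0033 0 0; .005 .0033 0 0; .005 .0033 0 0; .0033 .0022 0 0; 0 0 0 0'
python3 -m crank '.0017 .0011 0 0; .0017 .0011 0 0; .0017 .0011 0 0; 0 0 0 0; 0 0 0 0'
python3 - <<'E'
from station import ctrl
from h import *
o=ctrl.get_obs();p,d=ctrl.get_image("wrist");c=ctrl.get_calibration("wrist");E=c["extrinsics"];k=[c["fx"],c["fy"],c["cx"],c["cy"]]
ex=np.array([.8345,.551]);ey=np.array([-.551,.8345]);A=np.array([.598,.147])
v=o['tool_pos'][:2]-A;print("tool rel A",v@ex,v@ey)
cv2.imwrite("pics/w3.png",p[:,:,::-1])
E
```

```text
t: 5.72
tool_pos: [0.5694, 0.1265, 0.0258]
tool_rot: [3.008, 0.904, 0.001]
contact_force: [-3.7, -2.3, 6.3]
opening: 0.0297
grip_force: 0.8
t: 6.13
tool_pos: [0.5717, 0.1281, 0.0259]
tool_rot: [3.008, 0.904, 0.001]
contact_force: [-4.5, -2.6, 6.7]
opening: 0.0298
grip_force: 1.2
tool rel A -0.03235059120113636 -0.0012539329763153043
```

View pics/w3.png

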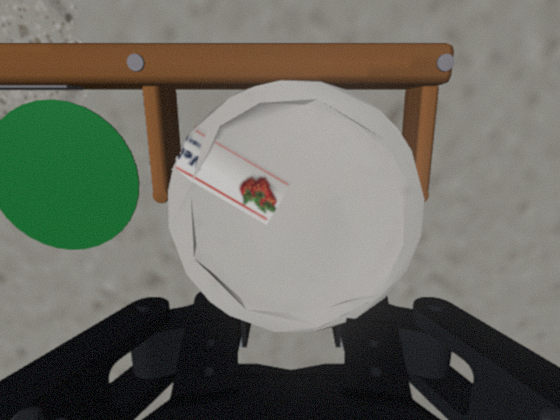

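The jar is central in the bay, lid (295,205) between the dividers at (160,140) and (420,140), and close to the board. I push on in 1 mm rows until the force rises.

```bash
python3 -m crank '.0017 .0011 0 0; .0017 .0011 0 0; .0017 .0011 0 0; 0 0 0 0; 0 0 0 0'
python3 -m crank '.0017 .0011 0 0; .0017 .0011 0 0; 0 0 0 0; 0 0 0 0; 0 0 0 0'
```

```text
t: 6.6
tool_pos: [0.5742, 0.1297, 0.026]
tool_rot: [3.008, 0.904, 0.0]
contact_force: [-4.6, -2.6, 7.0]
opening: 0.0298
grip_force: 1.3
t: 7.02
tool_pos: [0.5759, 0.1308, 0.026]
tool_rot: [3.008, 0.904, 0.0]
contact_force: [-4.5, -3.3, 6.5]
opening: 0.03
grip_force: 1.4
```

```bash
python3 -m crank '.0017 .0011 0 0; .0017 .0011 0 0; .0017 .0011 0 0; 0 0 0 0; 0 0 0 0'
python3 -m crank '.0017 .0011 0 0; .0017 .0011 0 0; .0017 .0011 0 0; 0 0 0 0; 0 0 0 0'
python3 - <<'E'
from station import ctrl
from h import *
p,d=ctrl.get_image("wrist");c=ctrl.get_calibration("wrist");E=c["extrinsics"];k=[c["fx"],c["fy"],c["cx"],c["cy"]]
ex=np.array([.8345,.551]);ey=np.array([-.551,.8345]);A=np.array([.598,.147])
P=cloud(E,k,d);r=np.stack([(P[...,:2]-A)@ex,(P[...,:2]-A)@ey,P[...,2]],-1)
b=(r[...,2]>.028)&(r[...,2]<.04)&(r[...,0]>.03)&(abs(r[...,1]-.0)<.15)&(d>0);print("board top x'",np.percentile(r[b][:,0],[2,50,98]),b.sum())
j=(r[...,2]>.076)&(r[...,2]<.095)&(abs(r[...,1])<.05)&(r[...,0]>-.06)&(d>0);print("lid x'",np.percentile(r[j][:,0],[.5,50,99.5]),"y'",np.percentile(r[j][:,1],[.5,99.5]))
E
```

```text
t: 7.43
tool_pos: [0.5781, 0.1321, 0.026]
tool_rot: [3.008, 0.904, -0.002]
contact_force: [-5.9, -3.8, 8.8]
opening: 0.0299
grip_force: 1.7
t: 7.85
tool_pos: [0.5784, 0.1323, 0.0261]
tool_rot: [3.006, 0.904, -0.013]
contact_force: [-16.3, -9.7, 17.5]
opening: 0.0296
grip_force: 4.8
board top x' [0.04408263 0.05154353 0.05730816] 15135
lid x' [-0.03383275  0.01315832  0.0477641 ] y' [-0.04839463  0.0480847 ]
```

The jar has stopped at the board: force rose to 19 N and motion ceased. I back off, lift, and go behind the tin.

```bash
python3 -m crank '-.0084 -.0055 0 0; -.0167 -.011 0 0; -.025 -.0165 0 0; -.025 -.0165 0 0; -.025 -.0165 0 0'
python3 -m crank '0 0 .05 0; 0 0 .05 0; -.052 -.033 .043 0; -.052 -.033 .043 0; -.052 -.033 .043 0' 45
python3 -m crank '.0042 -.0598 0 .0657; .0042 -.0598 0 .0657; .0042 -.0598 0 .0657; .0042 -.0598 0 .0657; .0042 -.0598 0 .0657'
python3 -m crank '.0042 -.0598 0 .0657; .0042 -.0598 0 .0657; .0042 -.0598 0 .0657; .0042 -.0598 0 .0657; .0042 -.0598 0 .0657'
python3 -m crank '0 0 0 0; 0 0 0 0; 0 0 0 0; 0 0 0 0; 0 0 0 0'
cat > m.py <<'E'
from station import ctrl
from h import *
import sys
ex=np.array([.8345,.551]);ey=np.array([-.551,.8345]);A=np.array([.598,.147]);B=np.array([.539,.237])
o=ctrl.get_obs();t=o['tool_pos'];print("tool",t.round(4),"rel B",((t[:2]-B)@ex).round(4),((t[:2]-B)@ey).round(4),"yaw",np.degrees(2*np.arctan2(o['tool_rot'][1],o['tool_rot'][0]))%180)
n,tag=sys.argv[1:3]
p,d=ctrl.get_image(n);c=ctrl.get_calibration(n);E=c["extrinsics"];k=[c["fx"],c["fy"],c["cx"],c["cy"]];cv2.imwrite(f"pics/{tag}.png",p[:,:,::-1])
P=cloud(E,k,d);Z=P[...,2];w=(d>0)&(P[...,0]>.35)&(P[...,0]<.68)&(P[...,1]>-.6)&(P[...,1]<.4)
for nm,lo,hi in(("jar",.078,.1),("tin",.05,.066)):
    m=(w&(Z>lo)&(Z<hi)).astype(np.uint8);N,l,s,cc=cv2.connectedComponentsWithStats(m)
    for i in range(1,N):
        if s[i,4]>(150 if n=="top" else 1500):
            q=P[l==i];(a,b),r=cv2.minEnclosingCircle(q[:,:2].astype(np.float32));v=np.array([a,b])
            print(nm,cc[i].round(),v.round(4),"r",round(r,4),"relA",((v-A)@ex).round(4),((v-A)@ey).round(4),"relB",((v-B)@ex).round(4),((v-B)@ey).round(4))
E
python3 m.py top t3; python3 m.py wrist w4
```

```text
t: 8.32
tool_pos: [0.5299, 0.1012, 0.0248]
tool_rot: [-3.008, -0.904, -0.001]
contact_force: [-0.3, -0.1, -0.6]
opening: 0.0299
grip_force: 0.0
t: 8.73
tool_pos: [0.4516, 0.0517, 0.14]
tool_rot: [-3.008, -0.905, -0.001]
contact_force: [0.7, -0.7, 0.6]
opening: 0.0385
grip_force: 0.0
t: 9.15
tool_pos: [0.463, -0.0988, 0.1395]
tool_rot: [2.673, 1.648, 0.003]
contact_force: [0.5, -0.2, -0.1]
opening: 0.0387
grip_force: 0.0
t: 9.57
tool_pos: [0.4736, -0.2484, 0.1392]
tool_rot: [2.165, 2.276, 0.002]
contact_force: [-0.2, 0.3, 0.0]
opening: 0.0382
grip_force: 0.0
t: 9.98
tool_pos: [0.4737, -0.246, 0.1395]
tool_rot: [-2.17, -2.272, -0.0]
contact_force: [1.1, 0.3, -0.1]
opening: 0.0385
grip_force: 0.0
tool [ 0.4737 -0.246   0.1395] rel B -0.3206 -0.3671 yaw 92.63522486786275
jar [204. 177.] [0.6036 0.1528] r 0.0315 relA 0.0078 0.0018 relB 0.0075 -0.1058
jar [380. 236.] [ 0.4269 -0.4325] r 0.0559 relA -0.4621 -0.3894 relB -0.4624 -0.497
tin [358. 199.] [ 0.5478 -0.3655] r 0.0295 relA -0.3243 -0.4 relB -0.3246 -0.5076
tin [151. 214.] [0.477  0.3318] r 0.038 relA 0.0009 0.2209 relB 0.0005 0.1133
tin [298. 219.] [ 0.4681 -0.1741] r 0.0367 relA -0.2853 -0.1963 relB -0.2857 -0.304
tool [ 0.4738 -0.2461  0.1397] rel B -0.3206 -0.3672 yaw 92.64408735269586
jar [528. 173.] [ 0.6006 -0.2088] r 0.09 relA -0.1939 -0.2983 relB -0.1942 -0.406
tin [500. 147.] [ 0.6004 -0.208 ] r 0.0965 relA -0.1936 -0.2976 relB -0.194 -0.4052
tin [287. 107.] [ 0.4691 -0.1787] r 0.0378 relA -0.287 -0.2007 relB -0.2873 -0.3084
```

The jar stands at the board in bay A (its centre is 36 mm from the board face measured here, the rest being radius and calibration). The tin is at (0.469, −0.1785) and the tool is lined up. I descend and push half way.

```bash
python3 -m crank '-.004 0 -.05 0; 0 0 -.06 0; 0 0 -.06 0; 0 0 -.045 0; 0 0 -.02 0'
python3 -m crank '-.0005 .01 0 0; -.0005 .01 0 0; -.0005 .01 0 0; -.0005 .01 0 0; -.0005 .01 0 0'
python3 -m crank '-.0007 .015 0 0; -.001 .02 0 0; -.001 .02 0 0; -.001 .02 0 0; -.001 .02 0 0'
python3 -m crank '-.001 .02 0 0; -.001 .02 0 0; -.001 .02 0 0; -.001 .015 0 0; -.0005 .01 0 0'
python3 m.py wrist w5
```

```text
t: 10.5
tool_pos: [0.4697, -0.245, 0.0186]
tool_rot: [-2.166, -2.267, 0.001]
contact_force: [-1.5, 0.1, -0.1]
opening: 0.0386
grip_force: 0.0
t: 10.92
tool_pos: [0.4717, -0.2223, 0.0241]
tool_rot: [2.168, 2.269, 0.0]
contact_force: [-0.8, -2.1, 1.4]
opening: 0.0383
grip_force: 1.1
t: 11.33
tool_pos: [0.469, -0.1744, 0.0234]
tool_rot: [2.169, 2.269, 0.0]
contact_force: [1.0, -5.4, 4.6]
opening: 0.0382
grip_force: 3.0
t: 11.75
tool_pos: [0.4656, -0.1309, 0.0221]
tool_rot: [-2.17, -2.271, 0.0]
contact_force: [0.1, -4.7, 4.7]
opening: 0.0385
grip_force: 2.8
tool [ 0.4656 -0.1309  0.0221] rel B -0.264 -0.2666 yaw 92.62755943640991
jar [ 93. 369.] [ 0.4158 -0.1307] r 0.0156 relA -0.305 -0.1313 relB -0.3054 -0.2389
jar [199. 338.] [ 0.4437 -0.115 ] r 0.0091 relA -0.2732 -0.1336 relB -0.2735 -0.2412
jar [382. 338.] [ 0.4866 -0.1132] r 0.0093 relA -0.2363 -0.1557 relB -0.2367 -0.2633
jar [487. 369.] [ 0.5151 -0.1263] r 0.0152 relA -0.2198 -0.1824 relB -0.2201 -0.29
jar [290. 373.] [ 0.4653 -0.1189] r 0.0138 relA -0.2572 -0.1487 relB -0.2576 -0.2564
tin [290. 183.] [ 0.464  -0.0967] r 0.0484 relA -0.2461 -0.1295 relB -0.2465 -0.2372
```

View pics/w5.png

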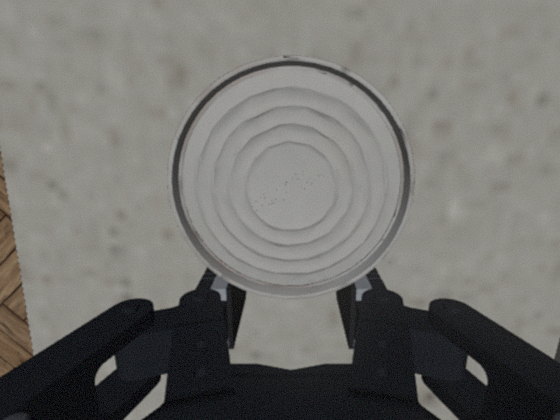

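The tin is nested centrally, with its lid centre at (291,178) and the fingertips at (220,285) and (365,285). I carry on to the bay B axis.

```bash
python3 -m crank '-.001 .015 0 0; -.001 .02 0 0; -.001 .02 0 0; -.001 .02 0 0; -.001 .02 0 0'
python3 -m crank '-.001 .02 0 0; -.001 .02 0 0; -.001 .02 0 0; -.001 .02 0 0; -.001 .02 0 0'
python3 -m crank '-.001 .02 0 0; -.001 .02 0 0; -.001 .02 0 0; -.001 .02 0 0; -.001 .02 0 0'
python3 -m crank '-.001 .02 0 0; -.001 .02 0 0; -.001 .02 0 0; -.001 .02 0 0; -.001 .02 0 0'
python3 -m crank '-.001 .02 0 0; -.001 .02 0 0; -.001 .02 0 0; 0 .015 0 0; 0 .01 0 0'
python3 -m crank '0 .008 0 0; 0 .004 0 0; 0 .002 0 0; 0 0 0 0; 0 0 0 0'
python3 m.py wrist w6|grep -v jar
```

```text
t: 12.22
tool_pos: [0.4627, -0.0832, 0.0217]
tool_rot: [-2.17, -2.27, 0.001]
contact_force: [0.8, -1.6, 0.5]
opening: 0.0388
grip_force: 1.2
t: 12.63
tool_pos: [0.4605, -0.0334, 0.022]
tool_rot: [-2.17, -2.27, 0.0]
contact_force: [-0.0, -0.6, -1.5]
opening: 0.0384
grip_force: 0.8
t: 13.05
tool_pos: [0.4583, 0.0164, 0.0223]
tool_rot: [-2.171, -2.271, 0.0]
contact_force: [-0.5, -1.5, -0.4]
opening: 0.0384
grip_force: 0.7
t: 13.47
tool_pos: [0.4558, 0.0664, 0.0223]
tool_rot: [-2.171, -2.271, 0.0]
contact_force: [-0.2, -0.9, -1.3]
opening: 0.0386
grip_force: 0.7
t: 13.88
tool_pos: [0.4544, 0.1088, 0.0223]
tool_rot: [2.17, 2.272, -0.0]
contact_force: [-0.6, -1.4, -0.0]
opening: 0.0387
grip_force: 0.7
t: 14.3
tool_pos: [0.4545, 0.1149, 0.0224]
tool_rot: [-2.171, -2.27, -0.001]
contact_force: [-0.1, -0.1, -0.8]
opening: 0.0382
grip_force: 0.0
tool [0.4545 0.1149 0.0224] rel B -0.1377 -0.0553 yaw 92.55342026103153
tin [290. 182.] [0.4534 0.1488] r 0.0486 relA -0.1196 0.0812 relB -0.12 -0.0264
```

```bash
python3 -m crank '-.0005 .012 0 0; -.0005 .014 0 0; 0 .01 0 0; 0 .006 0 0; 0 .003 0 0'
python3 -m crank '0 0 0 0; 0 -.02 0 0; 0 -.04 0 0; 0 -.06 .02 0; 0 -.04 .06 0'
python3 -m crank '0 0 .08 0; 0 0 .08 0; -.005 -.005 .03 -.04; -.01 -.005 0 -.07; -.02 -.005 0 -.07'
python3 -m crank '-.025 0 0 -.07; -.025 0 0 -.07; -.025 0 0 -.07; -.02 0 0 -.07; -.01 0 0 -.07'
python3 -m crank '0 0 0 -.05; 0 0 0 -.04; 0 0 0 -.032; 0 0 0 0; 0 0 0 0'
python3 m.py wrist w7; python3 m.py top t7
```

```text
t: 14.77
tool_pos: [0.454, 0.1379, 0.0223]
tool_rot: [2.17, 2.272, -0.0]
contact_force: [-0.3, -2.7, 1.2]
opening: 0.0388
grip_force: 1.0
t: 15.18
tool_pos: [0.4497, 0.0558, 0.0582]
tool_rot: [-2.166, -2.266, 0.011]
contact_force: [0.2, -0.1, -0.3]
opening: 0.0384
grip_force: 0.0
t: 15.6
tool_pos: [0.4379, 0.0491, 0.1598]
tool_rot: [2.473, 1.933, 0.006]
contact_force: [1.0, -0.3, -1.0]
opening: 0.0382
grip_force: 0.0
t: 16.02
tool_pos: [0.3828, 0.0495, 0.1569]
tool_rot: [-2.907, -1.191, 0.0]
contact_force: [-0.3, 0.4, -0.1]
opening: 0.0381
grip_force: 0.0
t: 16.43
tool_pos: [0.3838, 0.0495, 0.1572]
tool_rot: [-3.005, -0.917, -0.0]
contact_force: [-0.1, 0.4, 0.5]
opening: 0.0385
grip_force: 0.0
tool [0.3838 0.0495 0.1572] rel B -0.2328 -0.0709 yaw 33.94889132856099
tin [175.  29.] [0.4502 0.1811] r 0.0376 relA -0.1045 0.1098 relB -0.1049 0.0022
tool [0.3838 0.0496 0.1572] rel B -0.2327 -0.0709 yaw 33.946429564003154
jar [204. 177.] [0.6039 0.153 ] r 0.0315 relA 0.0082 0.0017 relB 0.0079 -0.1059
jar [381. 236.] [ 0.4263 -0.432 ] r 0.0555 relA -0.4624 -0.3886 relB -0.4627 -0.4962
tin [358. 199.] [ 0.549  -0.3659] r 0.0298 relA -0.3235 -0.401 relB -0.3238 -0.5086
tin [151. 214.] [0.4768 0.3321] r 0.0384 relA 0.0008 0.2212 relB 0.0005 0.1136
tin [194. 221.] [0.4497 0.1844] r 0.0384 relA -0.1031 0.1129 relB -0.1035 0.0053
```

View pics/w7.png

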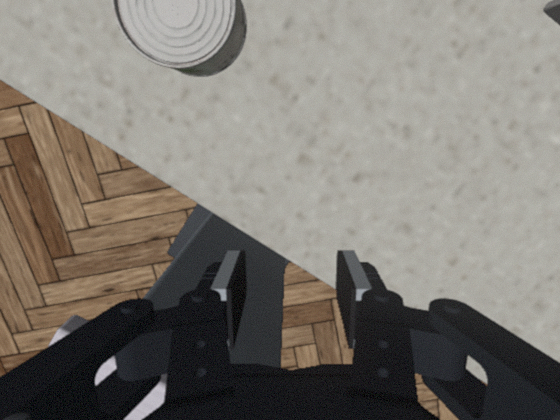

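The tin is at (0.450, 0.181), 2 mm off the bay B axis and 105 mm short of the disc; the wrist view has its lid at (178,12). I move behind it and push along the rack's x.

```bash
python3 -m crank '.003 .03 0 0; .004 .05 0 0; .004 .05 0 0; .004 .034 0 0; .0024 .02 0 0'
python3 -m crank '0 0 -.05 0; 0 0 -.07 0; 0 0 -.07 0; 0 0 -.05 0; 0 0 -.03 0'
python3 -m crank '0 0 0 0; 0 0 0 0; .0084 .0055 0 0; .0084 .0055 0 0; .0084 .0055 0 0'
python3 -m crank '.0084 .0055 0 0; .0084 .0055 0 0; .0125 .0083 0 0; .0167 .011 0 0; .0167 .011 0 0'
python3 -m crank '.0167 .011 0 0; .0167 .011 0 0; .0125 .0083 0 0; .0084 .0055 0 0; 0 0 0 0'
python3 m.py wrist w8|grep -v jar
```

```text
t: 16.95
tool_pos: [0.3926, 0.1433, 0.1573]
tool_rot: [-3.004, -0.919, 0.0]
contact_force: [0.1, -0.7, 0.4]
opening: 0.0387
grip_force: 0.0
t: 17.37
tool_pos: [0.3902, 0.1412, 0.0188]
tool_rot: [-3.004, -0.916, 0.008]
contact_force: [-0.5, -0.2, -0.7]
opening: 0.0386
grip_force: 0.0
t: 17.78
tool_pos: [0.4073, 0.1506, 0.0242]
tool_rot: [3.005, 0.916, 0.006]
contact_force: [0.7, -0.3, 0.4]
opening: 0.0383
grip_force: 0.0
t: 18.2
tool_pos: [0.4366, 0.1709, 0.0224]
tool_rot: [3.004, 0.916, -0.003]
contact_force: [-3.3, -2.5, 4.3]
opening: 0.0382
grip_force: 2.7
t: 18.62
tool_pos: [0.4649, 0.1894, 0.0224]
tool_rot: [-3.005, -0.916, -0.002]
contact_force: [0.4, 0.2, -0.1]
opening: 0.0387
grip_force: 0.0
tool [0.4649 0.1894 0.0224] rel B -0.0881 0.0011 yaw 33.91254427066076
tin [20. 61.] [0.4829 0.2997] r 0.0219 relA -0.0119 0.1909 relB -0.0123 0.0833
tin [291. 181.] [0.4916 0.2091] r 0.0486 relA -0.0546 0.1105 relB -0.055 0.0028
```

View pics/w8.png

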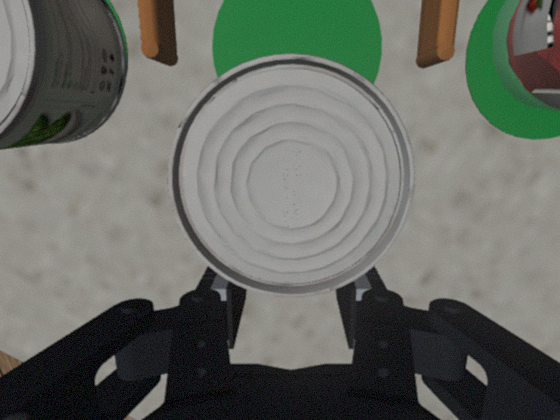

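The tin (lid centre 293,178) sits midway between the dividers, which end at (157,40) and (437,40). I push it home.

```bash
python3 -m crank '.0084 .0055 0 0; .0125 .0083 0 0; .0125 .0083 0 0; .0125 .0083 0 0; .0084 .0055 0 0'
python3 -m crank '.0067 .0044 0 0; .005 .0033 0 0; .005 .0033 0 0; .0033 .0022 0 0; 0 0 0 0'
python3 -m crank '.0017 .0011 0 0; .0017 .0011 0 0; .0017 .0011 0 0; 0 0 0 0; 0 0 0 0'
python3 -m crank '.0017 .0011 0 0; .0017 .0011 0 0; .0017 .0011 0 0; 0 0 0 0; 0 0 0 0'
```

```text
t: 19.08
tool_pos: [0.4918, 0.2072, 0.0223]
tool_rot: [-3.005, -0.916, -0.001]
contact_force: [-1.3, -1.5, 0.8]
opening: 0.0382
grip_force: 0.7
t: 19.5
tool_pos: [0.5013, 0.2135, 0.0224]
tool_rot: [-3.005, -0.916, -0.001]
contact_force: [0.7, 0.4, 0.6]
opening: 0.0385
grip_force: 0.1
t: 19.92
tool_pos: [0.5035, 0.2149, 0.0224]
tool_rot: [-3.005, -0.916, -0.001]
contact_force: [-1.9, -0.7, 0.9]
opening: 0.0381
grip_force: 0.6
t: 20.33
tool_pos: [0.5062, 0.2166, 0.0224]
tool_rot: [-3.005, -0.916, -0.001]
contact_force: [0.2, -0.7, 0.5]
opening: 0.0384
grip_force: 0.6
```

```bash
python3 -m crank '.0017 .0011 0 0; .0017 .0011 0 0; .0017 .0011 0 0; 0 0 0 0; 0 0 0 0'
python3 -m crank '.0017 .0011 0 0; .0017 .0011 0 0; .0017 .0011 0 0; 0 0 0 0; 0 0 0 0'
```

```text
t: 20.75
tool_pos: [0.5065, 0.2168, 0.0221]
tool_rot: [3.003, 0.916, -0.011]
contact_force: [-10.4, -7.4, 9.1]
opening: 0.0381
grip_force: 6.3
t: 21.17
tool_pos: [0.5065, 0.2169, 0.022]
tool_rot: [3.001, 0.916, -0.023]
contact_force: [-19.5, -14.4, 18.2]
opening: 0.0387
grip_force: 12.8
```

The tin has stopped at the board at 24 N. I back off, lift clear and check.

```bash
python3 -m crank '-.0084 -.0055 0 0; -.0167 -.011 0 0; -.025 -.0165 0 0; -.025 -.0165 0 0; -.025 -.0165 0 0'
python3 -m crank '0 0 .06 0; 0 0 .07 0; 0 0 .07 0; -.02 -.05 .05 0; -.02 -.07 .03 0'
python3 -m crank '-.01 -.07 .03 0; 0 -.08 0 0; 0 -.08 0 0; 0 -.08 0 0; 0 -.08 0 0'
python3 -m crank '0 -.05 0 0; 0 0 0 0; 0 0 0 0; 0 0 0 0; 0 0 0 0'
python3 m.py scene s9 | grep -v tool; python3 m.py top t9
python3 -c "
import cv2;a=cv2.imread('pics/s9.png')[190:330,90:330];b=cv2.imread('pics/t9.png')[120:260,110:350]
cv2.imwrite('pics/c9.png',cv2.resize(cv2.vconcat([a,b]),None,fx=2.1,fy=2.1,interpolation=cv2.INTER_CUBIC))"
```

```text
t: 21.58
tool_pos: [0.4609, 0.1867, 0.0225]
tool_rot: [-3.005, -0.916, -0.003]
contact_force: [-0.9, -0.1, 0.1]
opening: 0.0385
grip_force: 0.0
t: 22.0
tool_pos: [0.443, 0.1279, 0.1669]
tool_rot: [3.003, 0.922, 0.013]
contact_force: [1.2, -0.6, 0.7]
opening: 0.0387
grip_force: 0.0
t: 22.42
tool_pos: [0.436, -0.07, 0.1779]
tool_rot: [3.003, 0.916, 0.005]
contact_force: [1.2, 0.9, -0.6]
opening: 0.0385
grip_force: 0.0
t: 22.83
tool_pos: [0.4361, -0.0923, 0.1772]
tool_rot: [-3.004, -0.918, -0.001]
contact_force: [-0.0, 0.5, -0.2]
opening: 0.0383
grip_force: 0.0
tool [ 0.4361 -0.0922  0.1772] rel B -0.2672 -0.218 yaw 34.00457175155634
jar [204. 177.] [0.6044 0.1529] r 0.0313 relA 0.0086 0.0014 relB 0.0082 -0.1062
jar [380. 237.] [ 0.4251 -0.4317] r 0.0542 relA -0.4631 -0.3877 relB -0.4635 -0.4953
tin [178. 196.] [0.5404 0.2438] r 0.0379 relA 0.0052 0.1125 relB 0.0049 0.0049
tin [358. 199.] [ 0.5474 -0.3649] r 0.0306 relA -0.3243 -0.3993 relB -0.3246 -0.5069
tin [151. 214.] [0.4772 0.3314] r 0.038 relA 0.0008 0.2204 relB 0.0005 0.1128
```

View pics/c9.png

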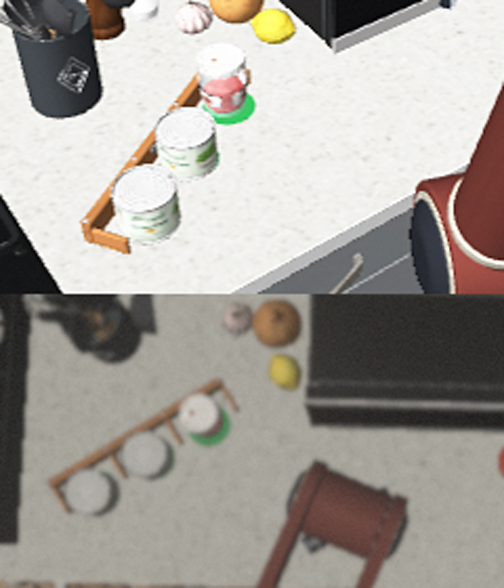

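Both stand in their bays against the board: jar at (200,412) and tin at (147,455) in the lower crop. The rack tin, mug and tomato haven't moved.

```bash
python3 -c "
from station import ctrl
print(ctrl.finish_job())"
```

```text
the job is handed in; nothing more can be done
None
```

I pushed the jar into the end bay and the tin into the middle bay, each upright until it stopped against the back board, and handed the job in at about 23 s; the rack tin, mug and tomato measured unmoved, and I never went near the tea box but did not re-measure it.

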